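Restock the sweet-tin dispenser at the prize counter

ROBOT

A 6-joint arm with a two-finger parallel gripper is mounted at the origin on the work surface. World frame = base frame: x ahead of the robot, y to its left, z up, the work surface at z = 0. Lengths are in m, angles in rad, forces in N, time in s.
With the tool pointing down it reaches from about 0.3 to 0.775 m from the base axis. Payload 14.6 kg.
Tool frame: the origin (TCP) lies at the centre of the arm's flange, where the gripper is bolted on; the fingertips stand 199 mm ahead of it and the grasp point (between the pads) lies 180 mm ahead of it (tcp_to_tips is the distance from the TCP to the fingertips, in m); z points along the fingers, y is the line along which they close (so a half turn about z gives the same grasp; the last joint's range is limited). The gripper opens to 94 mm and grips with 3 to 60 N. Pads are 16 mm wide; open, the fingers measure 119 mm over their backs; the gripper's body (75 mm by 177 mm) begins 78 mm behind the grasp point.
Start: joints at [1.14, 0.3, 1.521, -0, 1.321, -0.067], TCP at [0.196, 0.514, 0.405] pointing down, gripper open.
Joint ranges: [-3.03, 3.03], [-0.79, 2.21], [0.23, 2.52], [-1.04, 4.18], [0, 3.07], [-2.55, 2.55]. Speed limits (rad/s): [2.22, 2.22, 2.57, 3.14, 3.14, 3.14].

INTERFACE

Orientations are given as a unit quaternion [w, x, y, z].
In Python, from cell import get_state, snapshot, sign_off, tcp_to_tips gives the robot as it stands.
- The arm moves only by the shell command python3 -m jog 'ROWS' [FORCE]. ROWS is JSON, a list of rows, each a list of 3 entries, a list of its own where there are three numbers: the finger opening in mm, from 0 to 94, then the shift along the tool's x, y, z in mm, then the turn about the tool's z in degrees. In form: [[hand, [tx, ty, tz], roll], ...]. A call has exactly 5 rows; each row is the pose to reach, as a shift and turn from the pose commanded when the call began, along the tool's axes at that moment; what a row does not reach only later rows make up. A row lasts 1/10 s, in which the tool goes at most 50 mm and 8.59 degrees, less where a joint would pass 70% of its speed; a pose out of reach is approached as far as the arm can. A call with a gripper value outside its range is refused whole. The fingers move at their own pace and stop on an object; FORCE is the grip in N (left out, the last holds). Time passes only in rows, so rows that repeat a pose let the fingers close, or fill a call up. It gives the time, the measured TCP pose, the force, the opening and the grip force at its end, in the units of the state.
- get_state(): the state, without advancing time (a new reading comes with each control period).
- snapshot(name): name is "scene" or "top" or "wrist"; returns a dict with "img" (420x560x3 uint8, red, green, blue), "range_z" (420x560 float32, m along the optical axis (not along the pixel's ray), 0 where there is no reading), "mtx" (3x3 intrinsics, pixels), "R" (3x3) and "t" (3): a world point X has camera coordinates R X + t; the wrist camera has in their place "mount" (4x4, takes a point from camera to tool coordinates, whose origin is the TCP and whose axes are the flange's). Camera axes: x right, y down, z forward; pixel columns grow to the right and rows downward; lengths in m; the calibration is good to about 2 mm. The wrist camera is an equidistant fisheye: a pixel r from the principal point sees the ray r / f radians off the axis. A picture is of the moment at which its call begins: read the wrist's pose just before it.
- sign_off(): hands the job in; it is judged then, once.
The state is a dict: "clock": time; "joint_positions": joint angles; "qd": joint speeds; "joint_torque": joint torques, N m; "tool_pos": TCP position; "ee_rot": TCP orientation; "force": force on the tool from outside, world axes, zero at the start; "wrist_torque": the same for the moment, N m; "finger_gap": finger opening in m; "grasp_force": force on a finger pad.
Only numpy, scipy, OpenCV 4.12 (cv2) and the standard library are available. Lean on these libraries where they do the work, as an engineer would, in place of code of your own. Each camera call takes 0.05 s, during which the arm holds its last target. There are 200 camera calls.

TASK

Push the dispenser's raised gate fully down, then load the three round sweet tins from the rack into its sloping lane, one by one, on edge at the high end, so that they roll down and will come out in order of size: the smallest first (at the gate), then the middle one, then the largest. Do not let a tin fall onto the counter or into the catch tray, and leave the other things on the counter where they are.

Things in the scene. Friction and masses are not known exactly. Their poses are not given: they have to be found in the camera images.
- dispenser: Gravity-feed tin dispenser, fixed (place and yaw vary). Origin on the counter under its black base plate (330 x 90 mm). x runs level along its straight aluminium lane, from the gate (-x, low end) to the loading end (+x, high); z up. The lane slopes 10 deg, centred on y = 0, 32 mm wide inside. A tin set on edge at the loading end rolls down by itself to the gate or the tin before it.
- lane_low (a point): Top of the lane floor at the gate's inner face, on the centre line: dispenser x = -140, z = 45 mm. The floor rises to z = 100 at the back stop (x = +170, 28 mm high). Below the gate lies a black catch tray, 110 x 90 x 30 mm. Loaded in order, the tins' centres rest at dispenser (x, z) = (-114, 76), (-58, 92), (+9, 110) mm.
- load_floor (a point): Point on the lane floor, on the centre line, amid the open loading end: dispenser x = +111, z = 89 mm; same axes. Side walls here stand 25 mm above the floor, flared, outer edges at y = +-24 mm (elsewhere 18 mm high). A steel wire guard 83 mm above the floor covers the lane from the gate to x = +43 mm, so tins go in only between it and the back stop.
- gate (a joint): Upright steel gate plate that slides straight up and down at the low end of the lane, in m: 0 = fully down (shut), 0.085 = fully up. It stays where it is left (about 3 N of friction) and starts raised by 60 to 85 mm.
- gate_top (a point): Centre of the top of the gate's black cap, a disc 40 mm in diameter on top of the gate plate; moves with the gate. 163 mm above the counter when shut; pushing it down shuts the gate (guide posts beside it end 140 mm above the counter).
- tin_small: The smallest of three round sweet tins, steel with brass lid faces: a disc 52 mm in diameter and 26 mm thick, 70 to 140 g. Starts on edge in the rack (slot varies). Origin: centre of the disc. y is the disc's axis, level while on edge; x and z turn as it rolls.
- tin_medium: The middle one of three round sweet tins, steel with brass lid faces: a disc 64 mm in diameter and 26 mm thick, 70 to 140 g. Starts on edge in the rack (slot varies). Origin: centre of the disc. y is the disc's axis, level while on edge; x and z turn as it rolls.
- tin_large: The largest of three round sweet tins, steel with brass lid faces: a disc 76 mm in diameter and 26 mm thick, 70 to 140 g. Starts on edge in the rack (slot varies). Origin: centre of the disc. y is the disc's axis, level while on edge; x and z turn as it rolls.
- rack: Low pale-wood display rack, fixed (place and yaw vary), 300 x 75 mm. Origin: centre of its underside; x along its length. Three slots in a row at x = -95, 0 and +95 mm hold one tin each on edge, the tins' axes along the rack's y; the tins stand on its top at 12 mm, between low rails (to 20 mm above the counter) and chocks 46 mm apart that stop them rolling.
- jar: Bystander: glass jar, 84 mm wide, 130 mm high. Origin: centre of underside.
- cup: Bystander: white cup, 76 mm wide, 85 mm high. Origin: centre of underside.
- bell: Bystander: steel counter bell, 80 mm wide, 50 mm high, beside the dispenser. Origin: centre of underside.
- figure: Bystander: small orange toy figure, 36 mm wide, 74 mm high, beside the dispenser. Origin: centre of underside.
- flat_tin: Bystander: flat rectangular steel tin, 95 x 60 x 22 mm, lying beside the rack. Origin: centre of underside.
- carton: Bystander: cardboard prize carton, 55 x 55 x 60 mm, beside the rack. Origin: centre of underside.
- car: Bystander: green toy car, 75 x 42 x 40 mm. Origin: centre of underside.
Things that resemble listed ones, but are neither listed nor needed, are in the scene too. Leave any blue look-alike of the tin_medium alone.

How it is judged:
By the outcome, as a careful person would: the job done as asked, in the order asked, and still so for the second after the job is handed in, with the robot touching nothing.
It also fails if it takes over 72 s, if anything falls off the work surface, if the arm or the gripper's body presses on something with over 40 N, if the wrist force passes 120 N, or if a joint passes its speed limit or range.

## Working session

There is one attempt and no reset: what is moved stays moved. The work goes in short steps, Python scripts to look and compute and a shell command to move; the robot and the scene stay as the last step left them, time stands still between calls to the robot, and variables do not carry over. Pictures are saved under pics/ and viewed, at most 10 in all, crops included, and the job is handed in when it is done.

```bash
ls; mkdir -p pics
python3 - <<'E'
from cell import *
import cv2, numpy as np
print(get_state())
for n in("scene","top"):
    s=snapshot(n); np.savez(f"{n}.npz",**s); cv2.imwrite(f"pics/{n}.png",s["img"][:,:,::-1]); print(n,s["mtx"].tolist(),s["R"].round(3).tolist(),s["t"].round(3).tolist())
E
```

```text
pics
{'clock': 0.0, 'joint_positions': array([ 1.14040740e+00,  3.00443062e-01,  1.52158201e+00,  7.83824766e-06,
        1.32071544e+00, -6.65978509e-02]), 'qd': array([-0.00090073,  0.00135283, -0.00066192,  0.00026477,  0.00070855,
       -0.00028524]), 'joint_torque': array([ 1.56479786e-03, -5.31807089e+01, -3.52749074e+01,  7.09227752e-02,
        2.42579577e-02, -6.85188456e-05]), 'tool_pos': array([0.19568564, 0.51396899, 0.40410119]), 'ee_rot': array([-1.44835161e-04,  1.80895089e-01,  9.83502230e-01, -5.55369574e-04]), 'force': array([-0.50844133, -0.68328972,  0.09277848]), 'wrist_torque': array([ 0.00293658, -0.01588016,  0.03223205]), 'grasp_force': 0.0, 'finger_gap': 0.09433619801249558}
scene [[546.8295946220079, 0.0, 274.9699841239166], [0.0, 546.8295946220079, 199.76444591475428], [0.0, 0.0, 1.0]] [[-0.177, 0.984, 0.006], [0.806, 0.149, -0.573], [-0.565, -0.097, -0.82]] [0.146, -0.399, 1.901]
top [[541.5057353882262, 0.0, 286.2223226144497], [0.0, 541.5057353882262, 208.00135782841903], [0.0, 0.0, 1.0]] [[-0.019, -1.0, -0.007], [-0.991, 0.02, -0.134], [0.134, 0.004, -0.991]] [-0.018, 0.568, 1.209]
```

View pics/scene.png

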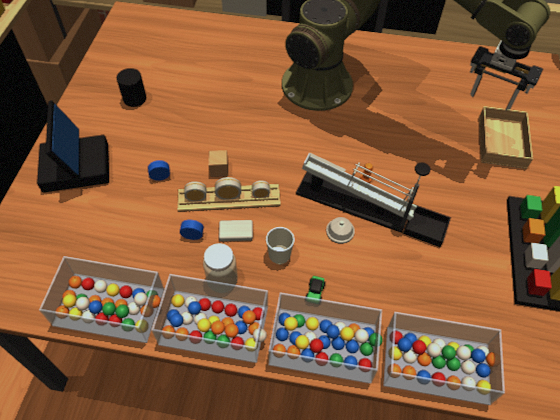

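View pics/top.png

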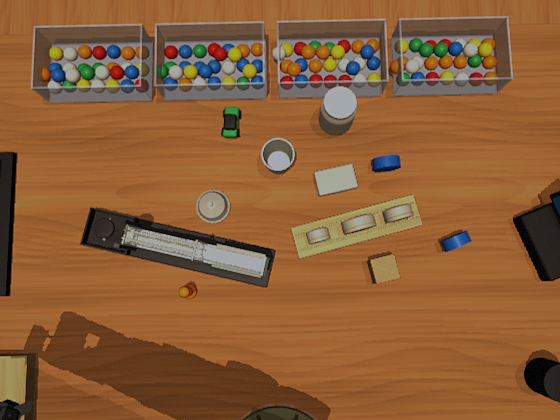

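The top view shows the rack tins as small (318,235), large (357,223) and medium (397,211). The blue look-alikes are at (386,163) and (455,240). The gate cap is at (103,229), with the loading end near (265,262).

```bash
cat > h.py <<'E'
import numpy as np, cv2
from scipy.spatial.transform import Rotation as Rn
def cloud(s):
    v,u=np.mgrid[:420,:560]; z=s["range_z"]; K=s["mtx"]
    P=np.stack([(u-K[0,2])*z/K[0,0],(v-K[1,2])*z/K[1,1],z],-1)
    X=(P-s["t"])@s["R"]; X[z==0]=np.nan
    return X
def rect(p):
    (c,(w,h),a)=cv2.minAreaRect((p*1000).astype(np.float32)); 
    if w<h: w,h,a=h,w,a+90
    return np.round(c,1),round(w,1),round(h,1),round((a+90)%180-90,1)
E
python3 - <<'E'
from h import *
s=dict(np.load("top.npz")); X=cloud(s); v,u=np.mgrid[:420,:560]; im=s["img"].astype(int)
print("cam",-s["R"].T@s["t"])
rk=(u>285)&(u<430)&(v>190)&(v<262)
for n,c in dict(small=(318,235),large=(357,223),medium=(397,211)).items():
    m=rk&(abs(u-c[0])<20)&(X[...,2]>.032); p=X[m]; print(n,rect(p[:,:2]),p[:,2].max(),len(p), 'top', np.round(np.median(p[p[:,2]>p[:,2].max()-.006],0),4))
m=rk&(X[...,2]>.007)&(X[...,2]<.025)&(abs(X[...,0])<2);print("rack",rect(X[m][:,:2]))
d=(u>75)&(u<285)&(v>200)&(v<292)
m=d&(X[...,2]>.17);p=X[m];print("cap",rect(p[:,:2]),np.median(p[:,2]),len(p))
m=d&(X[...,2]>.05)&(X[...,2]<.16)&(im.min(-1)>110)&(u>128);p=X[m];print("lane",rect(p[:,:2]))
m=d&(X[...,2]>.003)&(X[...,2]<.035)&(im.max(-1)<60);print("base",rect(X[m][:,:2]))
m=(u<285)&(u>60)&(v>180)&(v<310)&(X[...,2]>.02)
for n,c in dict(bell=(213,206),fig=(187,292),carton=(384,269),cup=(278,156),jar=(339,105),flat=(336,180)).items(): print(n,X[c[1],c[0]].round(3))
E
```

```text
cam [ 0.39988177 -0.0351749   1.27384915]
small (array([ 500.7, -100.9]), 51.5, 26.4, -75.8) 0.07001884616129138 280 top [ 0.498  -0.1028  0.0655]
large (array([ 487.5, -201.6]), 102.2, 75.4, 13.8) 0.09208413335806512 458 top [ 0.5222 -0.1933  0.0879]
medium (array([ 502.4, -275.4]), 135.9, 65.0, -10.1) 0.08113133144698383 453 top [ 0.5478 -0.2854  0.0764]
rack (array([ 525.8, -194.6]), 318.7, 161.9, 86.4)
cap (array([507.3, 320.4]), 39.0, 38.5, -52.4) 0.24236506618013132 455
lane (array([516.2, 161.6]), 320.6, 139.1, 74.6)
base (array([484.5, 223.4]), 441.7, 88.4, 76.0)
bell [0.575 0.139 0.042]
fig [0.381 0.192 0.069]
carton [ 0.423 -0.246  0.053]
cup [ 0.698 -0.012  0.007]
jar [ 0.781 -0.15   0.127]
flat [ 0.634 -0.148  0.021]
```

```bash
cat >> h.py <<'E'
def go(x,y,z,yaw=None):
    "tool shift (mm) and roll (deg) to put TCP at x,y,z (mm), tool y axis at yaw deg (mod 180)"
    from cell import get_state
    s=get_state(); q=s["ee_rot"]; R=Rn.from_quat([*q[1:],q[0]]).as_matrix()
    d=R.T@(np.array([x,y,z])-s["tool_pos"]*1000); cur=np.degrees(np.arctan2(R[1,1],R[0,1]))
    r=None if yaw is None else round(-((yaw-cur+90)%180-90),2)
    print("shift",d.round(1),"roll",r,"yaw",cur.round(2),"j6",s["joint_positions"][5].round(2),"pos",(s["tool_pos"]*1000).round(1),"F",s["force"].round(1),"gap",s["finger_gap"].round(4),"t",s["clock"])
E
python3 -c "
from h import go
go(507,320,470,-14)"
```

```text
Traceback (most recent call last):
  File "h.py", line 18, in go
    print("shift",d.round(1),"roll",r,"yaw",cur.round(2),"j6",s["joint_positions"][5].round(2),"pos",(s["tool_pos"]*1000).round(1),"F",s["force"].round(1),"gap",s["finger_gap"].round(4),"t",s["clock"])
                                                                                                                                                                 ^^^^^^^^^^^^^^^^^^^^^
AttributeError: 'float' object has no attribute 'round'
```

```bash
sed -i 's/s\["finger_gap"\].round(4)/round(s["finger_gap"],4)/' h.py
python3 -c "
from h import go
go(507,320,480,-14)"
```

```text
shift [-359.9  -70.6  -75.8] roll 83.16 yaw 69.16 j6 -0.07 pos [195.7 514.  404.2] F [-0.4  0.1 -0.2] gap 0.0943 t 0.1
```

```bash
python3 -m jog '[[40,[0,0,-40],8],[30,[-45,-9,-76],16],[20,[-90,-18,-76],24],[10,[-135,-27,-76],32],[0,[-180,-36,-76],40]]' 20 && python3 -m jog '[[0,[0,0,0],0],[0,[0,0,0],0],[0,[0,0,0],0],[0,[0,0,0],0],[0,[0,0,0],0]]'; python3 -c "
from h import go
go(507,320,480,-14)"
```

```text
clock: 0.6
tool_pos: [0.3525, 0.415, 0.4807]
ee_rot: [0.0, 0.509, 0.861, 0.0]
force: [-0.1, 1.3, 1.1]
finger_gap: 0.0572
grasp_force: 0.0
clock: 1.1
tool_pos: [0.3503, 0.4169, 0.4806]
ee_rot: [-0.0, 0.506, 0.863, -0.0]
force: [-0.1, -0.5, 0.2]
finger_gap: 0.0173
grasp_force: 0.0
shift [-161.1   89.3    0.6] roll 43.27 yaw 29.27 j6 0.29 pos [350.3 416.9 480.6] F [-0.1 -0.5  0.2] gap 0.0173 t 1.1
```

```bash
python3 -m jog '[[0,[-35,20,0],8.5],[0,[-75,40,0],17],[0,[-110,60,0],25.5],[0,[-140,78,0],34],[0,[-161,89,0],42.5]]' 20 && python3 -m jog '[[0,[0,0,0],0.8],[0,[0,0,0],0.8],[0,[0,0,0],0.8],[0,[0,0,0],0.8],[0,[0,0,0],0.8]]'; python3 -c "
from h import go
go(507,320,362,-14)"
```

```text
clock: 1.6
tool_pos: [0.5086, 0.3182, 0.4804]
ee_rot: [0.0, 0.786, 0.618, -0.0]
force: [0.5, 0.5, -0.0]
finger_gap: 0.0009
grasp_force: 0.0
clock: 2.1
tool_pos: [0.5067, 0.3196, 0.4809]
ee_rot: [0.0, 0.788, 0.615, 0.0]
force: [0.4, 0.3, -0.3]
finger_gap: 0.0005
grasp_force: 0.0
shift [  0.4   0.2 118.9] roll -0.03 yaw -14.03 j6 0.75 pos [506.7 319.6 480.9] F [ 0.4  0.3 -0.3] gap 0.0005 t 2.1
```

```bash
python3 -m jog '[[0,[0,0,20],0],[0,[0,0,40],0],[0,[0,0,55],0],[0,[0,0,70],0],[0,[0,0,85],0]]' && python3 -m jog '[[0,[0,0,8],0],[0,[0,0,16],0],[0,[0,0,24],0],[0,[0,0,28],0],[0,[0,0,32],0]]' && python3 -m jog '[[0,[0,0,1],0],[0,[0,0,2],0],[0,[0,0,3],0],[0,[0,0,4],0],[0,[0,0,4],0]]'
```

```text
clock: 2.6
tool_pos: [0.5069, 0.3194, 0.3956]
ee_rot: [0.0, 0.788, 0.615, 0.0]
force: [-0.3, -0.8, 2.9]
finger_gap: 0.0005
grasp_force: 1.4
clock: 3.1
tool_pos: [0.5072, 0.3191, 0.3636]
ee_rot: [-0.0, 0.789, 0.615, 0.0]
force: [-1.3, 0.5, 3.0]
finger_gap: 0.0005
grasp_force: 1.1
clock: 3.6
tool_pos: [0.5071, 0.319, 0.3622]
ee_rot: [0.0, 0.789, 0.615, 0.001]
force: [-9.2, -3.6, 20.3]
finger_gap: 0.0004
grasp_force: 10.3
```

Gate bottomed out (20 N at tip height 163 mm). Next: rise and move to above the loading end for a close look.

```bash
python3 -m jog '[[0,[0,0,-40],0],[0,[0,0,-80],0],[0,[0,0,-120],0],[0,[0,0,-120],0],[0,[0,0,-120],0]]' && python3 -c "
from h import go
go(444,62,500,-14)"
```

```text
clock: 4.1
tool_pos: [0.5072, 0.3189, 0.48]
ee_rot: [0.0, 0.789, 0.615, 0.001]
force: [-0.2, 0.8, -0.9]
finger_gap: 0.0005
grasp_force: 0.0
shift [-264.6    1.5  -20.2] roll -0.15 yaw -14.15 j6 0.75 pos [507.2 318.9 480. ] F [-0.2  0.8 -0.9] gap 0.0005 t 4.1
```

```bash
python3 -m jog '[[0,[45,0,0],0],[10,[90,0,0],0],[20,[135,0,0],0],[30,[180,0,-10],0],[50,[225,0,-17],0]]' && python3 -m jog '[[50,[30,0,0],0],[50,[40,0,0],0],[50,[40,0,0],0],[50,[40,0,0],0],[50,[40,0,0],0]]'
python3 - <<'E'
from h import *; from cell import *
go(444,62,500,-14)
st=get_state(); s=snapshot("wrist"); np.savez("w1.npz",p=st["tool_pos"],q=st["ee_rot"],**s)
cv2.imwrite("pics/w1.png",s["img"][:,:,::-1]); print(s["mtx"],s["mount"].round(3))
E
```

```text
clock: 4.6
tool_pos: [0.5591, 0.5193, 0.4921]
ee_rot: [0.0, 0.789, 0.615, -0.001]
force: [0.9, 0.4, 0.7]
finger_gap: 0.0291
grasp_force: 0.0
clock: 5.1
tool_pos: [0.5662, 0.5524, 0.4953]
ee_rot: [-0.0, 0.789, 0.614, 0.003]
force: [0.2, 0.3, -0.1]
finger_gap: 0.0501
grasp_force: 0.0
shift [-505.4    1.7   -7.5] roll -0.18 yaw -14.18 j6 0.97 pos [566.2 552.4 495.3] F [ 0.2  0.3 -0.1] gap 0.0501 t 5.1
[[325.1922621    0.         277.04104276]
 [  0.         325.1922621  210.46880619]
 [  0.           0.           1.        ]] [[ 0.    -0.973 -0.231  0.067]
 [ 1.     0.    -0.    -0.   ]
 [ 0.    -0.231  0.973  0.02 ]
 [ 0.     0.     0.     1.   ]]
```

View pics/w1.png

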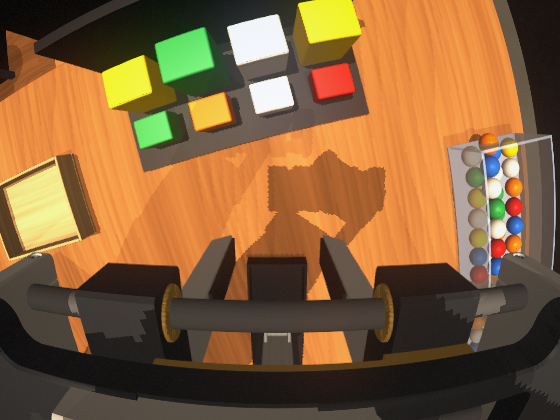

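I had guessed the sign of that move and drove the wrong way, over empty counter, so nothing was touched. The picture shows blocks and trays beyond the dispenser. Going back.

```bash
python3 -m jog '[[50,[-45,0,0],0],[50,[-90,0,0],0],[50,[-135,0,0],0],[50,[-180,0,0],0],[50,[-225,0,0],0]]' && python3 -m jog '[[50,[-45,0,0],0],[50,[-90,0,0],0],[50,[-135,0,0],0],[50,[-180,0,0],0],[50,[-225,0,0],0]]' && python3 -m jog '[[50,[-20,0,0],0],[50,[-40,0,0],0],[50,[-55,0,0],0],[50,[-55,0,0],0],[50,[-55,0,0],0]]'
python3 - <<'E'
from h import *; from cell import *
go(444,62,500,-14)
st=get_state(); s=snapshot("wrist"); np.savez("w1.npz",p=st["tool_pos"],q=st["ee_rot"],**s)
cv2.imwrite("pics/w2.png",s["img"][:,:,::-1])
E
```

```text
clock: 5.65
tool_pos: [0.5183, 0.3649, 0.4944]
ee_rot: [0.0, 0.789, 0.615, 0.003]
force: [1.9, 0.3, 0.9]
finger_gap: 0.0499
grasp_force: 0.0
clock: 6.15
tool_pos: [0.4633, 0.1472, 0.494]
ee_rot: [0.001, 0.789, 0.615, 0.003]
force: [0.3, -0.1, 0.7]
finger_gap: 0.0497
grasp_force: 0.0
clock: 6.65
tool_pos: [0.4512, 0.096, 0.4928]
ee_rot: [0.0, 0.789, 0.614, 0.002]
force: [0.5, 0.2, 0.0]
finger_gap: 0.0502
grasp_force: 0.0
shift [-34.7   1.4  -7.3] roll -0.18 yaw -14.18 j6 0.38 pos [451.2  96.  492.8] F [0.5 0.2 0. ] gap 0.0502 t 6.65
```

View pics/w2.png

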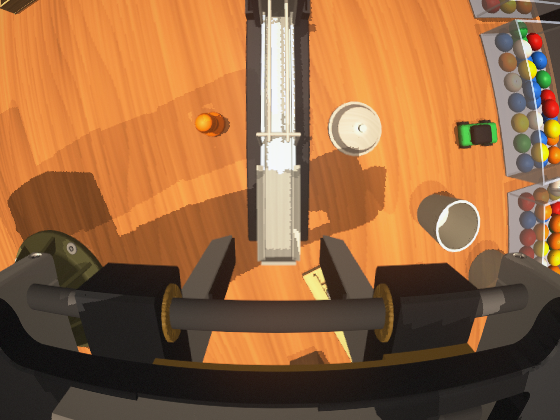

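The picture shows the lane running up the middle at u≈279, the guard's end bar at (280,135), the flared loading end at v 168–262 and the fingers at its sides. I'll measure the lane and the tins' axes from the range data.

```bash
cat >> h.py <<'E'
def wcloud(s):
    v,u=np.mgrid[:420,:560]; K=s["mtx"]; a=(u-K[0,2])/K[0,0]; b=(v-K[1,2])/K[1,1]; r=np.hypot(a,b)+1e-9
    z=s["range_z"].astype(float); k=np.tan(r)/r; P=np.stack([a*k*z,b*k*z,z],-1)
    M=s["mount"]; T=P@M[:3,:3].T+M[:3,3]; q=s["q"]
    X=T@Rn.from_quat([*q[1:],q[0]]).as_matrix().T+s["p"]; X[z==0]=np.nan
    return X
E
python3 - <<'E'
from h import *
s=dict(np.load("w1.npz")); X=wcloud(s)*1000; v,u=np.mgrid[:420,:560]
q=s["q"];
ux=np.array([-.242,-.970]); uy=np.array([.970,-.242]); O=np.array([471.2,170.])
D=np.stack([(X[...,:2]-O)@ux,(X[...,:2]-O)@uy],-1)
box=(u>235)&(u<325)&(v>60)&(v<268)
print("cam pred; per slice: x, floor z (|y|<8), ymin,ymax of wall tops")
for x0 in range(40,180,12):
    m=box&(abs(D[...,0]-x0)<6)&(X[...,2]>85+(x0-111)*.176+12)&(X[...,2]<135)
    f=box&(abs(D[...,0]-x0)<6)&(abs(D[...,1])<8)
    y=D[m][:,1]; 
    if len(y)>4: print(x0,np.median(X[f][:,2]).round(1),len(y),np.percentile(y,[1,99]).round(1),y.min().round(1),y.max().round(1), 'mid',((y.min()+y.max())/2).round(1),'ztop',np.percentile(X[m][:,2],95).round(1))
m=box&(X[...,2]>112)&(X[...,2]<140)&(abs(D[...,1])<10)&(D[...,0]>130); print("stop x",np.percentile(D[m][:,0],[1,50,99]))
m=box&(X[...,2]<15)&(X[...,2]>3)&(abs(D[...,0])<160); print("base",np.percentile(D[m][:,1],[1,99]))
# tins from top view, by axis
t=dict(np.load("top.npz")); X=cloud(t)*1000
for n,c,zc in (("small",(498,-103),64),("large",(522,-193),88),("medium",(547,-285),76)):
    m=(np.hypot(X[...,0]-c[0],X[...,1]-c[1])<50)&(X[...,2]>zc-25)
    print(n,rect(X[m][:,:2]/1000),X[m][:,2].max().round(1),m.sum())
E
```

```text
cam pred; per slice: x, floor z (|y|<8), ymin,ymax of wall tops
40 79.1 111 [-23.4  24.2] -23.5 24.3 mid 0.4 ztop 105.9
52 81.3 180 [-23.5  24.2] -23.5 24.3 mid 0.4 ztop 107.7
64 83.4 172 [-23.5  24.1] -23.6 24.2 mid 0.3 ztop 109.9
76 85.4 173 [-23.6  24.1] -23.6 24.2 mid 0.3 ztop 111.7
88 87.6 181 [-23.7  25.2] -23.7 25.2 mid 0.7 ztop 114.2
100 89.6 181 [-23.8  25.3] -23.8 25.3 mid 0.8 ztop 115.9
112 91.8 178 [-23.8  24.1] -23.9 24.2 mid 0.1 ztop 118.3
124 93.9 169 [-22.8  24.1] -22.8 24.1 mid 0.7 ztop 120.2
136 95.9 179 [-22.9  24.2] -23.0 24.3 mid 0.6 ztop 122.1
148 98.9 310 [-23.   24.2] -23.1 24.3 mid 0.6 ztop 128.0
160 100.7 45 [-15.3  17.8] -16.1 18.3 mid 1.1 ztop 127.2
stop x [151.40603725 152.87846958 154.42508683]
base [-44.06842418  44.70053668]
small (array([ 500.7, -100.9]), 51.5, 26.4, -75.8) 70.0 273
large (array([ 524.1, -192.9]), 71.2, 26.8, -76.2) 92.1 387
medium (array([ 547.2, -283.7]), 61.7, 26.5, -75.7) 81.1 332
```

The lane is centred within 0.5 mm and its yaw is right. The back stop reads x = 153 rather than 170, so the origin shifts 16 mm along the lane, which agrees with the cap position. The load point is TCP (448.7, 77.7), yaw -14; the rack tins' axis yaw is +14.1. Fetching the small tin first.

```bash
python3 -c "
from h import go
go(500.7,-100.9,342,14.1)"
```

```text
shift [-179.6   95.8  150.3] roll -28.24 yaw -14.14 j6 0.38 pos [451.3  96.4 492.5] F [ 0.8  0.2 -0.4] gap 0.0498 t 6.7
```

```bash
python3 -m jog '[[50,[-40,21,10],-7],[50,[-80,42,40],-14],[50,[-120,64,80],-21],[50,[-160,85,120],-28.2],[50,[-180,96,150],-28.2]]' && python3 -m jog '[[50,[0,0,0],0],[50,[0,0,0],0],[50,[0,0,0],0],[50,[0,0,0],0],[50,[0,0,0],0]]'
python3 - <<'E'
from h import *; from cell import *
go(500.7,-100.9,242,14.1)
st=get_state(); s=snapshot("wrist"); s=dict(p=st["tool_pos"],q=st["ee_rot"],**s); np.savez("w2.npz",**s)
cv2.imwrite("pics/w3.png",s["img"][:,:,::-1])
E
```

```text
clock: 7.2
tool_pos: [0.4991, -0.0946, 0.3504]
ee_rot: [0.001, 0.613, 0.79, 0.001]
force: [0.5, 0.7, 0.9]
finger_gap: 0.0502
grasp_force: 0.0
clock: 7.7
tool_pos: [0.4986, -0.0929, 0.3524]
ee_rot: [0.001, 0.615, 0.789, 0.002]
force: [-0.4, 0.4, 0.0]
finger_gap: 0.0499
grasp_force: 0.0
shift [ -8.3  -0.3 110.4] roll 0.02 yaw 14.12 j6 -0.5 pos [498.6 -92.9 352.4] F [-0.4  0.4  0. ] gap 0.0499 t 7.7
```

View pics/w3.png

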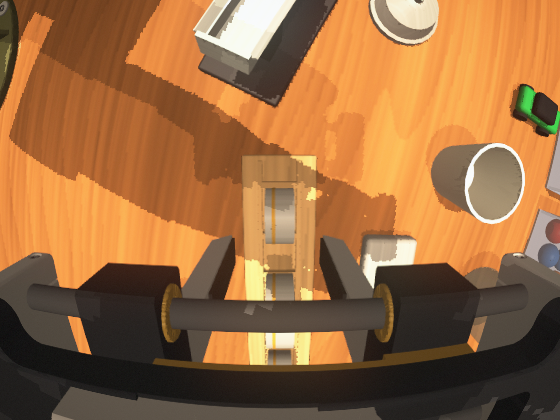

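The wrist view shows the small tin at (280,215), the large at (280,290) and the medium behind, all centred between the fingers (u≈279).

```bash
python3 -m jog '[[50,[-4,0,25],0],[50,[-8,0,50],0],[50,[-8,0,75],0],[50,[-8,0,100],0],[50,[-8,0,110],0]]' && python3 -m jog '[[0,[0,0,0],0],[0,[0,0,0],0],[0,[0,0,0],0],[0,[0,0,0],0],[0,[0,0,0],0]]' 25
python3 - <<'E'
from h import *
go(500.7,-100.9,242,14.1)
X=wcloud(dict(np.load("w2.npz")))*1000; v,u=np.mgrid[:420,:560]
m=(abs(u-280)<24)&(v>180)&(v<250)&(X[...,2]>32); print(rect(X[m][:,:2]/1000),np.percentile(X[m][:,2],[5,98]))
E
```

```text
clock: 8.25
tool_pos: [0.5003, -0.1009, 0.2398]
ee_rot: [-0.001, 0.615, 0.788, 0.001]
force: [-0.9, -0.9, -0.2]
finger_gap: 0.0499
grasp_force: 0.0
clock: 8.75
tool_pos: [0.5009, -0.1013, 0.2424]
ee_rot: [0.001, 0.615, 0.788, 0.002]
force: [-0.3, 0.8, 6.2]
finger_gap: 0.026
grasp_force: 24.8
shift [ 0.5 -0.1  0.4] roll -0.04 yaw 14.06 j6 -0.52 pos [ 500.9 -101.3  242.4] F [-0.3  0.8  6.2] gap 0.026 t 8.75
(array([503.5, -98.2]), 49.7, 26.5, -75.8) [45.21318577 64.5222266 ]
```

```bash
python3 -m jog '[[0,[0,0,-20],0],[0,[0,0,-60],0],[0,[0,0,-105],0],[0,[0,0,-150],0],[0,[0,0,-165],0]]' && python3 -m jog '[[0,[0,0,0],0],[0,[0,0,0],0],[0,[0,0,0],0],[0,[0,0,0],0],[0,[0,0,0],0]]'; python3 -c "
from h import *
go(448.7,77.7,400,-14)"
```

```text
clock: 9.25
tool_pos: [0.5002, -0.1015, 0.4112]
ee_rot: [0.003, 0.615, 0.788, 0.002]
force: [0.5, 0.8, -1.6]
finger_gap: 0.0257
grasp_force: 24.7
clock: 9.75
tool_pos: [0.5004, -0.1015, 0.4055]
ee_rot: [-0.001, 0.615, 0.788, 0.001]
force: [-0.2, -0.9, -0.8]
finger_gap: 0.0262
grasp_force: 24.7
shift [186.4  -6.7   5.9] roll 28.06 yaw 14.06 j6 -0.52 pos [ 500.4 -101.5  405.5] F [-0.2 -0.9 -0.8] gap 0.0262 t 9.75
```

```bash
python3 -m jog '[[0,[35,-1,0],5.6],[0,[75,-3,0],11.2],[0,[115,-4,0],16.8],[0,[155,-6,0],22.4],[0,[186,-7,0],28]]' && python3 -m jog '[[0,[0,0,0],0],[0,[0,0,0],0],[0,[0,0,0],0],[0,[0,0,0],0],[0,[0,0,0],0]]'; python3 -c "
from h import *
go(448.7,77.7,322,-14)"
```

```text
clock: 10.25
tool_pos: [0.4476, 0.0789, 0.4064]
ee_rot: [-0.0, 0.789, 0.615, 0.001]
force: [0.4, -0.6, -0.4]
finger_gap: 0.0256
grasp_force: 24.7
clock: 10.75
tool_pos: [0.4486, 0.0765, 0.4065]
ee_rot: [-0.0, 0.788, 0.616, 0.001]
force: [0.6, 1.2, 0.2]
finger_gap: 0.0262
grasp_force: 24.7
shift [ 1.  -0.3 84.5] roll 0.01 yaw -13.99 j6 0.33 pos [448.6  76.5 406.5] F [0.6 1.2 0.2] gap 0.0262 t 10.75
```

```bash
python3 -m jog '[[0,[0,0,25],0],[0,[0,0,50],0],[0,[0,0,70],0],[0,[0,0,78],0],[0,[0,0,80],0]]' && python3 -m jog '[[0,[0,0,1],0],[0,[0,0,2],0],[0,[0,0,3],0],[0,[0,0,4],0],[0,[0,0,5],0]]'; python3 -c "
from h import *
go(448.7,77.7,320,-14)"
```

```text
clock: 11.25
tool_pos: [0.4487, 0.0771, 0.3262]
ee_rot: [-0.0, 0.788, 0.616, 0.001]
force: [1.0, 0.1, -0.6]
finger_gap: 0.0262
grasp_force: 24.7
clock: 11.75
tool_pos: [0.4485, 0.0773, 0.3217]
ee_rot: [-0.0, 0.788, 0.616, 0.001]
force: [0.6, 1.0, -1.3]
finger_gap: 0.0258
grasp_force: 24.7
shift [0.4 0.1 1.7] roll 0.06 yaw -13.94 j6 0.33 pos [448.5  77.3 321.7] F [ 0.6  1.  -1.3] gap 0.0258 t 11.75
```

```bash
python3 -m jog '[[26,[0,0,1.5],0],[28,[0,0,1.5],0],[32,[0,0,1.5],0],[40,[0,0,1.5],0],[50,[0,0,1.5],0]]' && python3 -m jog '[[50,[0,0,0],0],[50,[0,0,0],0],[50,[0,0,0],0],[50,[0,0,-30],0],[50,[0,0,-75],0]]'
python3 - <<'E'
from h import *; from cell import *
s=snapshot("top"); np.savez("t2.npz",**s); a=s["img"][190:300,60:440]; cv2.imwrite("pics/t2.png",cv2.resize(a,None,fx=2,fy=2,interpolation=cv2.INTER_CUBIC)[:,:,::-1])
go(524.1,-192.9,400,14.1)
E
```

```text
clock: 12.25
tool_pos: [0.4486, 0.0773, 0.3201]
ee_rot: [-0.0, 0.788, 0.616, 0.001]
force: [0.4, 0.5, -0.5]
finger_gap: 0.0444
grasp_force: 0.0
clock: 12.75
tool_pos: [0.4482, 0.0772, 0.3943]
ee_rot: [-0.001, 0.788, 0.616, -0.001]
force: [0.5, -0.7, 0.9]
finger_gap: 0.05
grasp_force: 0.0
shift [-244.1  138.1    2.8] roll -28.04 yaw -13.94 j6 0.33 pos [448.8  77.3 402.7] F [-0.2  0.   7.7] gap 0.0499 t 12.8
```

View pics/t2.png

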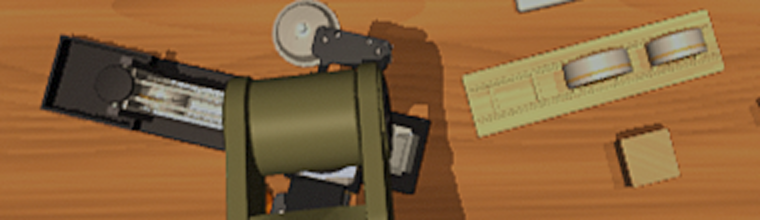

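The arm hides the loading end; something is seen just behind the gate around crop (165,95). The depth will confirm it once the arm is clear. Now the medium tin, the outer one in the rack.

```bash
python3 -c "
from h import *
go(547.2,-283.7,342,14.1)"
```

```text
shift [-326.9  182.    60.8] roll -28.04 yaw -13.94 j6 0.33 pos [448.8  77.3 402.7] F [-0.2  0.   7.7] gap 0.0499 t 12.8
```

```bash
python3 -m jog '[[50,[-40,22,0],-6],[50,[-80,44,0],-12],[50,[-120,66,0],-18],[50,[-160,88,0],-24],[50,[-200,110,0],-28]]'
python3 - <<'E'
from h import *; from cell import *
go(547.2,-283.7,342,14.1)
X=cloud(snapshot("top"))*1000
ux=np.array([-.242,-.970]); uy=np.array([.970,-.242]); O=np.array([475.1,185.5])
D=np.stack([(X[...,:2]-O)@ux,(X[...,:2]-O)@uy],-1)
for x0 in range(-150,170,10):
    m=(abs(D[...,0]-x0)<5)&(abs(D[...,1])<9); print(x0,np.nanpercentile(X[m][:,2],[10,50,90]).round(),end=' | ')
E
```

```text
clock: 13.3
tool_pos: [0.5071, -0.1453, 0.3948]
ee_rot: [0.0, 0.614, 0.79, 0.001]
force: [1.0, 1.5, -0.7]
finger_gap: 0.0501
grasp_force: 0.0
shift [-144.     4.6   52.7] roll 0.19 yaw 14.29 j6 -0.6 pos [ 507.1 -145.3  394.8] F [ 1.   1.5 -0.7] gap 0.0501 t 13.3
-150 [161. 163. 166.] | -140 [ 85. 162. 166.] | -130 [ 91. 161. 164.] | -120 [ 97. 135. 163.] | -110 [100. 103. 135.] | -100 [ 96. 100. 137.] | -90 [ 54.  92. 137.] | -80 [ 52.  58. 140.] | -70 [ 54.  57. 142.] | -60 [ 55.  59. 144.] | -50 [ 57.  60. 146.] | -40 [ 60.  63. 148.] | -30 [ 61.  64. 149.] | -20 [ 64.  68. 151.] | -10 [ 66.  69. 154.] | 0 [ 66.  69. 156.] | 10 [ 68.  72. 158.] | 20 [ 70.  73. 160.] | 30 [ 72.  75. 161.] | 40 [73. 76. 80.] | 50 [75. 78. 81.] | 60 [77. 80. 82.] | 70 [78. 81. 84.] | 80 [80. 83. 86.] | 90 [82. 85. 88.] | 100 [85. 87. 90.] | 110 [86. 89. 92.] | 120 [87. 90. 92.] | 130 [88. 92. 95.] | 140 [91. 94. 97.] | 150 [93. 95. 99.] | 160 [ 95.  98. 101.] |
```

The small tin rests at the gate, with its top at 103 mm at x≈-112.

```bash
python3 -m jog '[[50,[-40,2,15],0],[50,[-80,3,30],0],[50,[-120,5,45],0],[50,[-144,5,53],0],[50,[-144,5,53],0]]' && python3 -m jog '[[50,[0,0,0],0],[50,[0,0,0],0],[50,[0,0,0],0],[50,[0,0,0],0],[50,[0,0,0],0]]'; python3 -c "
from h import *
go(547.2,-283.7,242,14.1)"
```

```text
clock: 13.85
tool_pos: [0.5468, -0.2842, 0.3395]
ee_rot: [-0.001, 0.616, 0.787, 0.001]
force: [-0.6, -0.2, -0.3]
finger_gap: 0.0498
grasp_force: 0.0
clock: 14.35
tool_pos: [0.5469, -0.2813, 0.3421]
ee_rot: [0.0, 0.615, 0.788, 0.001]
force: [0.0, -0.7, -0.4]
finger_gap: 0.0499
grasp_force: 0.0
shift [ -2.4  -0.6 100. ] roll -0.01 yaw 14.09 j6 -0.78 pos [ 546.9 -281.3  342.1] F [ 0.  -0.7 -0.4] gap 0.0499 t 14.35
```

```bash
python3 -m jog '[[50,[-2,0,25],0],[50,[-2,0,50],0],[50,[-2,0,75],0],[50,[-2,0,95],0],[50,[-2,0,100],0]]' && python3 -m jog '[[0,[0,0,0],0],[0,[0,0,0],0],[0,[0,0,0],0],[0,[0,0,0],0],[0,[0,0,0],0]]' 25 && python3 -m jog '[[0,[0,0,-20],0],[0,[0,0,-60],0],[0,[0,0,-105],0],[0,[0,0,-150],0],[0,[0,0,-165],0]]' && python3 -c "
from h import *
go(448.7,77.7,402,-14)"
```

```text
clock: 14.85
tool_pos: [0.5472, -0.2832, 0.2396]
ee_rot: [-0.001, 0.615, 0.788, 0.001]
force: [-0.1, -0.1, 0.0]
finger_gap: 0.0503
grasp_force: 0.0
clock: 15.35
tool_pos: [0.5478, -0.2837, 0.2428]
ee_rot: [0.001, 0.615, 0.788, 0.001]
force: [-0.9, 0.6, 6.0]
finger_gap: 0.0257
grasp_force: 25.0
clock: 15.85
tool_pos: [0.5471, -0.2837, 0.4121]
ee_rot: [0.004, 0.615, 0.788, 0.002]
force: [1.0, 0.3, -0.7]
finger_gap: 0.0256
grasp_force: 25.0
shift [374.5  -7.7   8.7] roll 28.06 yaw 14.06 j6 -0.78 pos [ 547.1 -283.7  412.1] F [ 1.   0.3 -0.7] gap 0.0256 t 15.85
```

```bash
python3 -m jog '[[0,[35,-1,0],0],[0,[75,-2,0],0],[0,[115,-3,0],0],[0,[155,-4,0],0],[0,[195,-5,0],0]]' && python3 -m jog '[[0,[35,-1,0],5.6],[0,[75,-1,0],11.2],[0,[115,-2,0],16.8],[0,[155,-3,0],22.4],[0,[179,-3,0],28]]' && python3 -m jog '[[0,[0,0,0],0],[0,[0,0,0],0],[0,[0,0,0],0],[0,[0,0,0],0],[0,[0,0,0],0]]'; python3 -c "
from h import *
go(448.7,77.7,322,-14)"
```

```text
clock: 16.35
tool_pos: [0.4943, -0.0945, 0.4071]
ee_rot: [0.0, 0.615, 0.788, 0.001]
force: [1.0, -0.2, 0.0]
finger_gap: 0.0259
grasp_force: 25.0
clock: 16.85
tool_pos: [0.4476, 0.0791, 0.4074]
ee_rot: [-0.0, 0.789, 0.615, 0.001]
force: [0.5, -0.2, -0.9]
finger_gap: 0.0257
grasp_force: 25.0
clock: 17.35
tool_pos: [0.4489, 0.0764, 0.407]
ee_rot: [-0.0, 0.788, 0.616, 0.001]
force: [0.4, 0.4, -0.8]
finger_gap: 0.0259
grasp_force: 25.0
shift [ 1.1 -0.6 85. ] roll 0.02 yaw -13.98 j6 0.33 pos [448.9  76.4 407. ] F [ 0.4  0.4 -0.8] gap 0.0259 t 17.35
```

```bash
python3 -m jog '[[0,[0,0,25],0],[0,[0,0,50],0],[0,[0,0,70],0],[0,[0,0,78],0],[0,[0,0,80],0]]' && python3 -m jog '[[0,[0,0,1],0],[0,[0,0,2],0],[0,[0,0,3],0],[0,[0,0,4],0],[0,[0,0,5],0]]'; python3 -c "
from h import *
go(448.7,77.7,320,-14)"
```

```text
clock: 17.85
tool_pos: [0.4489, 0.0769, 0.3266]
ee_rot: [-0.0, 0.788, 0.616, 0.001]
force: [1.0, 0.2, -0.3]
finger_gap: 0.026
grasp_force: 25.0
clock: 18.35
tool_pos: [0.4488, 0.0772, 0.3222]
ee_rot: [-0.0, 0.788, 0.616, 0.001]
force: [-0.4, 0.6, -0.8]
finger_gap: 0.0255
grasp_force: 25.0
shift [ 0.5 -0.3  2.2] roll 0.06 yaw -13.94 j6 0.33 pos [448.8  77.2 322.2] F [-0.4  0.6 -0.8] gap 0.0255 t 18.35
```

```bash
python3 -m jog '[[26,[0,0,1.5],0],[28,[0,0,1.5],0],[32,[0,0,1.5],0],[40,[0,0,1.5],0],[50,[0,0,1.5],0]]' && python3 -m jog '[[50,[0,0,0],0],[50,[0,0,0],0],[50,[0,0,0],0],[50,[0,0,-30],0],[50,[0,0,-75],0]]' && python3 -m jog '[[50,[-40,22,0],-6],[50,[-80,44,0],-12],[50,[-120,66,0],-18],[50,[-160,88,0],-24],[50,[-200,113,0],-28]]'
cat > lane.py <<'E'
from h import *; from cell import *
go(524.1,-192.9,342,14.1)
X=cloud(snapshot("top"))*1000
ux=np.array([-.242,-.970]); uy=np.array([.970,-.242]); O=np.array([475.1,185.5])
D=np.stack([(X[...,:2]-O)@ux,(X[...,:2]-O)@uy],-1)
for x0 in range(-130,60,8):
    m=(abs(D[...,0]-x0)<4)&(abs(D[...,1])<7); print(x0,np.nanpercentile(X[m][:,2],[10,50]).round(),end=' | ')
E
python3 lane.py
```

```text
clock: 18.85
tool_pos: [0.4489, 0.0772, 0.3207]
ee_rot: [-0.0, 0.788, 0.616, 0.001]
force: [0.5, 0.3, -0.3]
finger_gap: 0.0447
grasp_force: 0.0
clock: 19.35
tool_pos: [0.4485, 0.077, 0.3948]
ee_rot: [-0.001, 0.788, 0.616, -0.001]
force: [0.6, 0.0, -0.4]
finger_gap: 0.0501
grasp_force: 0.0
clock: 19.85
tool_pos: [0.5102, -0.1462, 0.3955]
ee_rot: [0.0, 0.614, 0.79, 0.001]
force: [0.9, 0.9, 0.1]
finger_gap: 0.0499
grasp_force: 0.0
shift [-48.8   1.8  53.5] roll 0.19 yaw 14.29 j6 -0.6 pos [ 510.2 -146.2  395.5] F [0.9 0.9 0.1] gap 0.0499 t 19.85
-130 [ 95. 161.] | -122 [ 96. 158.] | -114 [ 98. 101.] | -106 [ 98. 102.] | -98 [93. 97.] | -90 [90. 93.] | -82 [105. 111.] | -74 [113. 117.] | -66 [119. 121.] | -58 [121. 124.] | -50 [121. 122.] | -42 [117. 121.] | -34 [110. 117.] | -26 [64. 97.] | -18 [63. 65.] | -10 [65. 68.] | -2 [66. 68.] | 6 [67. 71.] | 14 [69. 72.] | 22 [69. 74.] | 30 [72. 74.] | 38 [73. 76.] | 46 [74. 76.] | 54 [76. 78.] |
```

The medium tin sits behind the small one, with its top at 124 mm at x=-58 as specified. Now the large tin.

```bash
python3 -m jog '[[50,[-25,1,15],0],[50,[-49,2,35],0],[50,[-49,2,53],0],[50,[-49,2,53],0],[50,[-49,2,53],0]]' && python3 -m jog '[[50,[0,0,0],0],[50,[0,0,0],0],[50,[0,0,0],0],[50,[0,0,0],0],[50,[0,0,0],0]]'; python3 -c "
from h import *
go(524.1,-192.9,242,14.1)"
```

```text
clock: 20.4
tool_pos: [0.5242, -0.191, 0.3427]
ee_rot: [0.0, 0.615, 0.788, 0.001]
force: [0.2, 0.7, 0.3]
finger_gap: 0.05
grasp_force: 0.0
clock: 20.9
tool_pos: [0.5241, -0.1912, 0.3424]
ee_rot: [0.0, 0.615, 0.788, 0.001]
force: [-0.8, -0.0, 0.4]
finger_gap: 0.0498
grasp_force: 0.0
shift [ -1.8  -0.7 100.4] roll -0.04 yaw 14.06 j6 -0.66 pos [ 524.1 -191.2  342.4] F [-0.8 -0.   0.4] gap 0.0498 t 20.9
```

```bash
python3 -m jog '[[50,[-2,0,25],0],[50,[-2,0,50],0],[50,[-2,0,75],0],[50,[-2,0,95],0],[50,[-2,0,100],0]]' && python3 -m jog '[[0,[0,0,0],0],[0,[0,0,0],0],[0,[0,0,0],0],[0,[0,0,0],0],[0,[0,0,0],0]]' 25 && python3 -m jog '[[0,[0,0,-20],0],[0,[0,0,-60],0],[0,[0,0,-105],0],[0,[0,0,-150],0],[0,[0,0,-165],0]]' && python3 -c "
from h import *
go(448.7,77.7,402,-14)"
```

```text
clock: 21.4
tool_pos: [0.5244, -0.1929, 0.2403]
ee_rot: [-0.001, 0.615, 0.788, 0.001]
force: [0.0, -0.5, 0.3]
finger_gap: 0.05
grasp_force: 0.0
clock: 21.9
tool_pos: [0.525, -0.1931, 0.2433]
ee_rot: [0.001, 0.615, 0.788, 0.001]
force: [-0.3, 0.2, 6.2]
finger_gap: 0.0261
grasp_force: 25.0
clock: 22.4
tool_pos: [0.5243, -0.1932, 0.4123]
ee_rot: [0.003, 0.615, 0.788, 0.002]
force: [0.6, 0.4, -0.7]
finger_gap: 0.026
grasp_force: 25.0
shift [281.2  -7.6   9.5] roll 28.06 yaw 14.06 j6 -0.66 pos [ 524.3 -193.2  412.3] F [ 0.6  0.4 -0.7] gap 0.026 t 22.4
```

```bash
python3 -m jog '[[0,[25,-1,0],0],[0,[50,-2,0],0],[0,[75,-3,0],0],[0,[90,-4,0],0],[0,[102,-4,0],0]]' && python3 -m jog '[[0,[35,-1,0],5.6],[0,[75,-2,0],11.2],[0,[115,-3,0],16.8],[0,[155,-4,0],22.4],[0,[179,-4,0],28]]' && python3 -m jog '[[0,[0,0,0],0],[0,[0,0,0],0],[0,[0,0,0],0],[0,[0,0,0],0],[0,[0,0,0],0]]'; python3 -c "
from h import *
go(448.7,77.7,322,-14)"
```

```text
clock: 22.9
tool_pos: [0.4955, -0.0945, 0.4076]
ee_rot: [0.0, 0.615, 0.788, 0.001]
force: [-0.2, -0.7, -1.3]
finger_gap: 0.0257
grasp_force: 25.0
clock: 23.4
tool_pos: [0.4478, 0.0792, 0.4078]
ee_rot: [-0.0, 0.789, 0.615, 0.001]
force: [-0.2, -0.1, -1.3]
finger_gap: 0.0263
grasp_force: 25.0
clock: 23.9
tool_pos: [0.4487, 0.0767, 0.4075]
ee_rot: [-0.0, 0.788, 0.616, 0.001]
force: [-0.2, -0.2, -1.8]
finger_gap: 0.0262
grasp_force: 25.0
shift [ 0.8 -0.3 85.5] roll 0.02 yaw -13.98 j6 0.33 pos [448.7  76.7 407.5] F [-0.2 -0.2 -1.8] gap 0.0262 t 23.9
```

```bash
python3 -m jog '[[0,[0,0,25],0],[0,[0,0,50],0],[0,[0,0,70],0],[0,[0,0,78],0],[0,[0,0,80],0]]' && python3 -m jog '[[0,[0,0,1],0],[0,[0,0,2],0],[0,[0,0,3],0],[0,[0,0,4],0],[0,[0,0,5],0]]'; python3 -c "
from h import *
go(448.7,77.7,320,-14)"
```

```text
clock: 24.4
tool_pos: [0.4487, 0.0772, 0.3272]
ee_rot: [-0.0, 0.788, 0.616, 0.001]
force: [0.0, -0.2, -1.2]
finger_gap: 0.0255
grasp_force: 25.0
clock: 24.9
tool_pos: [0.4486, 0.0775, 0.3227]
ee_rot: [-0.0, 0.788, 0.616, 0.001]
force: [0.1, -1.0, -1.0]
finger_gap: 0.0262
grasp_force: 25.0
shift [0.2 0.  2.7] roll 0.06 yaw -13.94 j6 0.33 pos [448.6  77.5 322.7] F [ 0.1 -1.  -1. ] gap 0.0262 t 24.9
```

```bash
python3 -m jog '[[26,[0,0,2],0],[28,[0,0,2],0],[32,[0,0,2],0],[40,[0,0,2],0],[50,[0,0,2],0]]' && python3 -m jog '[[50,[0,0,0],0],[50,[0,0,0],0],[50,[0,0,0],0],[50,[0,0,-30],0],[50,[0,0,-75],0]]' && python3 -m jog '[[50,[-40,22,-10],-6],[50,[-80,44,-20],-12],[50,[-120,66,-30],-18],[50,[-160,88,-40],-24],[50,[-200,113,-40],-28]]' && python3 -m jog '[[50,[0,0,0],0],[50,[0,0,0],0],[50,[0,0,0],0],[50,[0,0,0],0],[50,[0,0,0],0]]'; python3 lane.py
python3 - <<'E'
import cv2; from cell import *
cv2.imwrite("pics/end.png",snapshot("scene")["img"][:,:,::-1])
E
```

```text
clock: 25.4
tool_pos: [0.4486, 0.0775, 0.3207]
ee_rot: [-0.0, 0.788, 0.616, 0.001]
force: [0.6, 0.0, -0.2]
finger_gap: 0.0443
grasp_force: 0.0
clock: 25.9
tool_pos: [0.4483, 0.0773, 0.3948]
ee_rot: [-0.001, 0.788, 0.616, -0.001]
force: [1.3, 0.1, 0.0]
finger_gap: 0.0499
grasp_force: 0.0
clock: 26.4
tool_pos: [0.5099, -0.1459, 0.4369]
ee_rot: [0.001, 0.614, 0.79, 0.002]
force: [0.9, 1.0, 0.6]
finger_gap: 0.0498
grasp_force: 0.0
clock: 26.9
tool_pos: [0.5099, -0.1431, 0.4356]
ee_rot: [0.0, 0.615, 0.789, 0.001]
force: [-1.0, -0.6, -0.5]
finger_gap: 0.05
grasp_force: 0.0
shift [-51.8   1.5  93.5] roll 0.02 yaw 14.12 j6 -0.59 pos [ 509.9 -143.1  435.6] F [-1.  -0.6 -0.5] gap 0.05 t 26.9
-130 [ 90. 160.] | -122 [ 97. 159.] | -114 [ 99. 101.] | -106 [ 99. 101.] | -98 [94. 98.] | -90 [90. 93.] | -82 [106. 110.] | -74 [115. 118.] | -66 [120. 122.] | -58 [120. 123.] | -50 [120. 123.] | -42 [117. 121.] | -34 [112. 116.] | -26 [106. 111.] | -18 [128. 135.] | -10 [138. 140.] | -2 [142. 145.] | 6 [144. 146.] | 14 [145. 147.] | 22 [144. 149.] | 30 [139. 144.] | 38 [133. 138.] | 46 [ 77. 123.] | 54 [77. 79.] |
```

View pics/end.png

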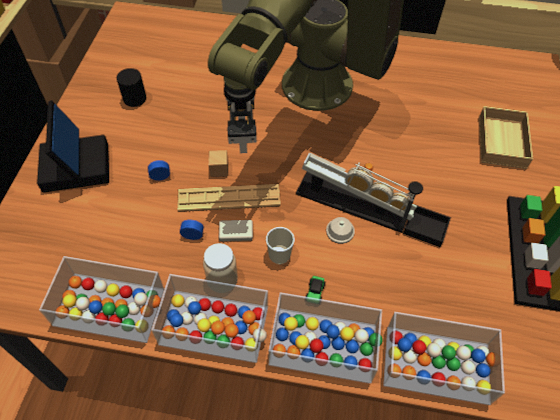

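The picture shows all three tins in the lane, from small at the gate (403,205) to large (358,181). The gate is down at (414,188), the rack is empty and the bystanders are where they were. Handing in.

```bash
python3 -c "
from cell import *
print(sign_off())"
```

```text
the job is handed in; nothing more can be done
None
```

The gate is fully down and the three tins rest in the lane in order (small at the gate, then medium, then large), with nothing else on the counter moved; I handed the job in at about 27 s.

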